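# Clip the drop front of a vanity box shut

## Task

Push the half-open drop front of the wooden vanity box up until it is fully shut. Then squeeze open the big sprung clip parked on the orange hair tie holder, take it over and clip it, handles up, over the middle of the box's sloping top front edge, so that its jaws pinch the drop front and the lip behind it together. Let go of it with its pivot still seated fully down on the edge, and leave the other things on the dresser where they are.

Things in the scene. Friction and masses are not known exactly. Their poses are not given: they have to be found in the camera images.
- box: Wooden vanity box, fixed, 160 deep (x) x 240 mm wide (y), roof 122 mm high. Origin: centre of its underside; its front faces its -x and leans back: shut, the drop front slopes 0.3 rad from vertical, its top towards +x. Only the lip and the drop front stand above the roof.
- edge (a point): Middle of the box's top front edge, 173 mm up, fixed to the box. z: up along the leaning front (0.3 rad from vertical, top towards the box's +x); y: along the edge; x: square to the front, into the box. Just below it lie the lip (fixed board, 7 mm thick, 50 mm clear above the roof) at x 0 to 7 mm and the shut drop front at x -7 to 0 mm; both end at z = 0 and are 240 mm wide.
- hinge (a point): Middle of the drop front's hinge line, on the box's lower front edge, 30 mm above the dresser; the line runs along the box's y.
- door (a joint): Opening of the drop front, rad: 0 shut against the lip, growing as it swings out and down to the box's -x; at q it leans q - 0.3 from vertical outwards. Board 7 mm thick, 150 mm from hinge to free edge, inner face through the hinge line. A stiff hinge (0.22 N m friction) holds it where left; a few N near the free edge moves it. Brass knob on its outer face, 60 mm from the hinge.
- clip: Grey sprung clip, 60 mm wide along its hinge (y), 110 mm tall, 90 g. Origin: middle of the pivot axis; z up to the handles; x: the way jaws and handles move. Jaw plates hang 8 to 48 mm below the pivot. The pivot barrel (radius 8 mm) is the stop: fully home, the pivot is 8 mm above the edge. The frame is that of the +x half: it leans by half the jaw angle. Either half may face front.
- clip_grip (a point): Point between the clip's handles, 45 mm above its pivot: squeeze here along the clip's x. Handles: plates 50 mm wide (y), 26 to 61 mm above the pivot, outer faces 54 mm apart here (64 mm at the top) when parked, parallel and 32 mm apart when squeezed to the stop. About 12 N reaches the stop, 30 N holds it safely. Fixed in the +x half.
- clip_jaw (a joint): Angle between the clip's halves, rad, sprung shut: 0 with the jaws parallel and 16 mm apart, -0.33 tips together, 0.44 squeezed to the stop (about 36 mm between the tips); about -0.05 gripping 14 mm, -0.2 gripping 7 mm. The clip may shift some 4 mm in the fingers while squeezed, and rides up about 3 mm as the handles spring out, unless pressed down (10 to 20 N) while it is let go.
- holder: Orange hair tie holder, fixed: foot 85 x 140 x 12 mm with an upright panel 14 mm thick (x), 130 mm wide (y), top edge 85 mm above the dresser. Origin: centre of its underside. The clip starts astride the panel's top edge, pivot 93 mm above the dresser.
- timer: White rotary dial timer, 70 x 90 mm, 106 mm high, black knob on top; leave alone. Origin: centre of its underside.
- owl: White ceramic owl figurine, 115 mm high, 70 mm across; leave alone. Origin: centre of its underside.
- tumbler: Empty clear glass tumbler, 95 mm high, 72 mm across; leave alone. Origin: centre of its underside.
- tweezers_case: Stainless steel tweezers case lying flat, 125 x 40 x 16 mm; leave alone. Origin: centre of its underside.
- cream_jar: White jar with a metal cap, 64 mm across, 50 mm high; leave alone. Origin: centre of its underside.
- hairbrush: Hairbrush lying flat on the dresser, 170 mm long; leave alone. Origin: centre of its underside.
Mind the look-alikes: they are no part of the job. What is shaped like the clip but blue or turquoise is not meant.

How it is judged:
By the outcome, as a careful person would: the job done as asked, in the order asked, and still so for the second after the job is handed in, with the robot touching nothing.
It also fails if it takes over 56 s, if anything falls off the work surface, if the arm or the gripper's body presses on something with over 40 N, if the wrist force passes 120 N, or if a joint passes its speed limit or range.

## Robot

A 6-joint arm with a two-finger parallel gripper is mounted at the origin on the work surface. World frame = base frame: x ahead of the robot, y to its left, z up, the work surface at z = 0. Lengths are in m, angles in rad, forces in N, time in s.
With the tool pointing down it reaches from about 0.35 to 0.775 m from the base axis. Payload 5.5 kg.
Tool frame: the origin (TCP) lies between the finger pads; the fingertips stand 8 mm ahead of it and the grasp point (between the pads) lies 11 mm behind it; z points along the fingers, y is the line along which they close (so a half turn about z gives the same grasp; the last joint's range is limited). The gripper opens to 85 mm and grips with 20 to 120 N. Pads are 22 mm wide; open, the fingers measure 114 mm over their backs; the gripper's body (76 mm by 85 mm) begins 54 mm behind the grasp point. The pads swing forward as they close: fully open they stand 13 mm farther back than shut.
Start: joints at [1.037, 0.313, 0.046, 1.304, 0, 1.431], TCP at [0.221, 0.531, 0.239] pointing down, gripper open.
Joint ranges: [-2.76, 2.76], [-0.86, 1.69], [-1.03, 1.26], [-2.2, 2.34], [-1.47, 1.5], [-3.14, 3.14]. Speed limits (rad/s): [2.57, 2.57, 3.14, 3.14, 3.14, 3.14].

## Interface

Orientations are given as a unit quaternion [w, x, y, z].
In Python, from workcell import env gives the robot as it stands.
- The arm moves only by the tool move_arm, never from a script. Its argument "moves" is one flat list of numbers, 5 for each row, row after row: the shift along the world's x, y, z in m, then the turn about the world's z in rad, then the finger opening in m, from 0 to 0.0854. A call has 1 to 12 rows; each row is the pose to reach, as a shift and turn from the pose commanded when the call began; what a row does not reach only later rows make up. A row lasts 1/12 s, in which the tool goes at most 41.7 mm and 7.16 degrees, less where a joint would pass 70% of its speed; a pose out of reach is approached as far as the arm can. A call with a gripper value outside its range is refused whole. The fingers move at their own pace and stop on an object; "newtons" is the grip in N (left out, the last holds). Time passes only in rows, so rows that repeat a pose let the fingers close. It gives the time, the measured TCP pose, the force, the opening and the grip force at its end, in the units of the state.
- env.get_state(): the state, without advancing time (a new reading comes with each control period).
- env.read_camera(name): name is "scene" or "top" or "wrist"; returns a dict with "pixels" (400x640x3 uint8, red, green, blue), "camera_matrix" (3x3 intrinsics, pixels), "rvec" (rotation vector, rad) and "tvec" (3), from world to camera coordinates, as OpenCV has them. Camera axes: x right, y down, z forward; pixel columns grow to the right and rows downward; lengths in m; the calibration is good to about 2 mm. A picture is of the moment at which its call begins. There is no depth.
- env.hand_in(): hands the job in; it is judged then, once.
The state is a dict: "clock": time; "joint_pos": joint angles; "qvel": joint speeds; "tau": joint torques, N m; "tcp_pos": TCP position; "orientation": TCP orientation; "wrist_force": force on the tool from outside, world axes, zero at the start; "ft_torque": the same for the moment, N m; "finger_gap": finger opening in m; "grip_force": force on a finger pad.
Only numpy, scipy, OpenCV 4.12 (cv2) and the standard library are available. Lean on these libraries where they do the work, as an engineer would, in place of code of your own. Each camera call takes 0.05 s, during which the arm holds its last target. There are 200 camera calls.

## Working session

There is one attempt and no reset: what is moved stays moved. The work goes in short steps, Python scripts to look and compute and a tool call to move; the robot and the scene stay as the last step left them, time stands still between calls to the robot, and variables do not carry over. Pictures are saved under pics/ and viewed, at most 12 in all, crops included, and the job is handed in when it is done.

Besides the shell and the picture viewer there is one more tool, called by a JSON object that holds its "fn" and its "kwargs", one argument or row to a line. move_arm: Moves the arm, as the interface text tells. Its arguments: {"type":"object","properties":{"moves":{"type":"array"},"newtons":{"type":"number"}},"required":["moves"]}

```bash
ls; mkdir -p pics
cat > h.py <<'E'
import numpy as np,cv2
from workcell import env
def cam(n):
    d=env.read_camera(n);return d
def save(n,f,d=None):
    d=d or cam(n);cv2.imwrite('pics/'+f,d['pixels'][:,:,::-1]);np.savez('pics/'+f[:-4]+'.npz',**{k:np.array(v) for k,v in d.items()});return d
def P(d):
    R=cv2.Rodrigues(np.array(d['rvec'],float))[0];return np.array(d['camera_matrix']),R,np.array(d['tvec'],float).ravel()
def ray(d,uv):
    K,R,t=P(d);v=R.T@np.linalg.inv(K)@np.array([uv[0],uv[1],1.]);return -R.T@t,v
def atz(d,uv,z):
    c,v=ray(d,uv);return c+v*(z-c[2])/v[2]
def proj(d,X):
    K,R,t=P(d);p=(R@np.atleast_2d(X).T).T+t;p=p@K.T;return p[:,:2]/p[:,2:]
def tri(d1,u1,d2,u2):
    (c1,v1),(c2,v2)=ray(d1,u1),ray(d2,u2)
    A=np.stack([v1,-v2],1);s=np.linalg.lstsq(A,c2-c1,rcond=None)[0]
    a,b=c1+s[0]*v1,c2+s[1]*v2;return (a+b)/2,np.linalg.norm(a-b)
def load(f): return dict(np.load('pics/'+f+'.npz'))
E
python3 - <<'E'
from h import *
a=save('scene','s0.png');b=save('top','t0.png')
im=np.vstack([a['pixels'],b['pixels']])[:,:,::-1]
for d in(a,b):print(-P(d)[1].T@P(d)[2],P(d)[1][2],P(d)[0][0])
print(env.get_state())
E
```

```text
pics
[ 1.19539997 -1.09927114  0.97905617] [-0.41964985  0.72786916 -0.54231032] [517.15985674   0.         319.18152738]
[0.36535469 0.05316735 1.42561448] [ 0.11969104  0.00643476 -0.99279033] [465.21238893   0.         324.94961948]
{'clock': 0.1, 'joint_pos': array([ 1.03740789e+00,  3.13918911e-01,  4.51193991e-02,  1.30359882e+00,
       -1.05911575e-05,  1.43122057e+00]), 'qvel': array([ 7.18292922e-04, -3.41632265e-03,  3.51100090e-03,  1.56755684e-05,
        6.57500244e-04, -1.13051328e-03]), 'tau': array([ 3.36174344e-03, -4.81725633e+01,  2.99243742e+01,  1.26833160e-02,
       -8.94520826e-05,  9.69308644e-06]), 'tcp_pos': array([0.220413  , 0.5306127 , 0.23851263]), 'orientation': array([-2.59466499e-04,  1.95636326e-01,  9.80676188e-01, -7.57830325e-04]), 'wrist_force': array([-0.55517453, -0.53140714,  0.39307169]), 'ft_torque': array([ 0.02428485, -0.08120246, -0.06671005]), 'grip_force': 0.0, 'finger_gap': 0.08558629379883369}
```

View pics/s0.png

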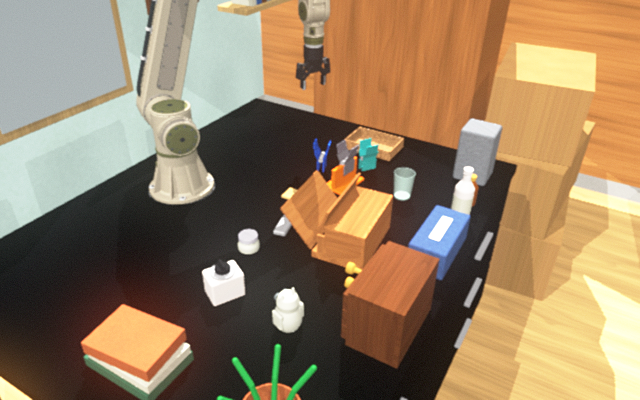

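View pics/t0.png

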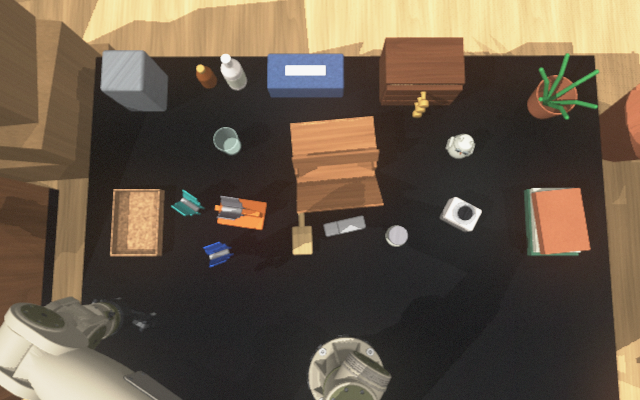

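The top view shows the robot base at (347,375), the box at (337,165) with its drop front half open towards the robot, and the tweezers case and jar in front of the box. Candidates: grey clip on the orange holder, top (232,208) / scene (347,155); turquoise, top (187,203) / scene (368,155); blue, top (217,253) / scene (322,155). I choose the grey one and check it in a crop.

Run:
```python
from h import *
a=load('t0')['pixels'];b=load('s0')['pixels']
z=lambda p,x,y,w,h,s:cv2.resize(p[y:y+h,x:x+w],None,fx=s,fy=s,interpolation=cv2.INTER_CUBIC)
o=np.vstack([z(a,190,105,200,75*2,4)])
cv2.imwrite('pics/c1.png',o[:,:,::-1])
o=z(b,270,120,160,120,5)
cv2.imwrite('pics/c2.png',o[:,:,::-1])
```

```text
(no output)
```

View pics/c1.png

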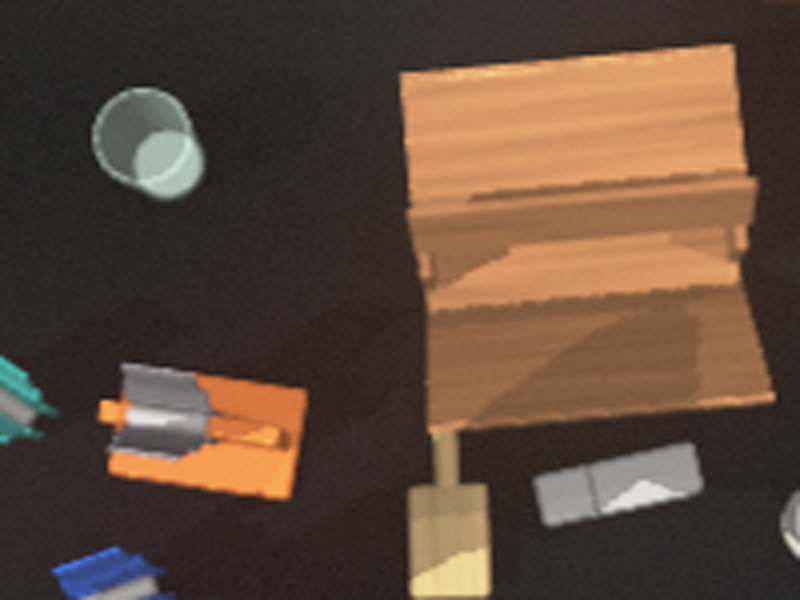

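View pics/c2.png

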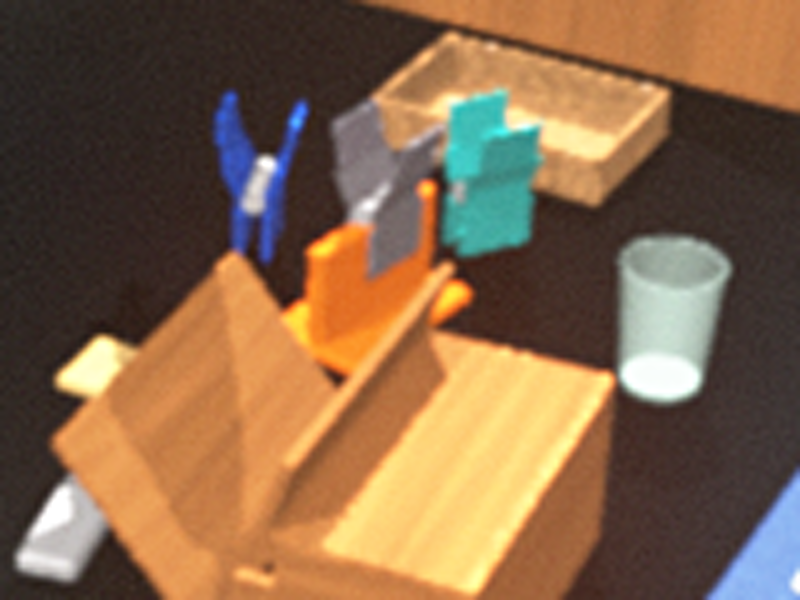

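The crop shows the grey clip astride the orange panel at top crop (155,412), which is the one wanted. Blue is at (110,580) and turquoise at (15,405). The hairbrush lies just in front of the box at (448,540). Next I fit the poses.

Run:
```python
from h import *
from scipy.optimize import least_squares
T=load('t0');S=load('s0')
ct=lambda x,y:(190+x/4,105+y/4)
cs=lambda x,y:(270+x/5,120+y/5)
def box(p,pts):
    x,y,w,hx,q=p;c,s=np.cos(w),np.sin(w);L=np.array(pts)
    return np.c_[x+c*L[:,0]-s*L[:,1],y+s*L[:,0]+c*L[:,1],L[:,2]]
def model(p):
    hx,q=p[3],p[4];out=[]
    e=np.array([hx+.15*np.sin(.3),.0,.173]);eb=e+.007*np.array([np.cos(.3),0,-np.sin(.3)])
    d=np.array([hx+.15*np.sin(.3-q),0,.03+.15*np.cos(.3-q)])
    Y=lambda v,s:v+np.array([0,s*.12,0])
    B=np.array([.08,0,.122])
    X=box(p,[Y(B,1),Y(B,-1),Y(eb,1),Y(eb,-1),Y(d,1),Y(d,-1)])
    Xs=box(p,[Y(B,1),Y(B,-1),Y(e,1),Y(e,-1),Y(d,1),Y(d,-1)])
    return X,Xs
tp=np.array([ct(400,73),ct(735,45),ct(408,210),ct(757,180),ct(430,430),ct(774,399)])
sp=np.array([cs(612,378),cs(490,597),cs(447,265),cs(285,466),cs(235,257),cs(55,440)])
def f(p):
    X,Xs=model(p);return np.r_[(proj(T,X)-tp).ravel(),(proj(S,Xs)-sp).ravel()]
r=least_squares(f,[.5,.05,0,-.08,.8],loss='soft_l1');p=r.x
print('box',p.round(4));print(r.fun.reshape(-1,2).round(1).tolist())
hx=p[3]
print('hinge,edge',box(p,[[hx,0,.03],[hx+.0443,0,.173]]).round(4),'Rz',p[2])
# clip
tc=[ct(122,365),ct(197,377),ct(108,450),ct(185,458)]
sc=[cs(332,118),cs(378,100),cs(395,155),cs(440,128)]
W=[atz(T,u,.152) for u in tc];print(np.round(W,4).tolist(),np.mean(W,0).round(4))
print(np.mean([atz(S,u,.152) for u in sc],0).round(4))
print('panel',[atz(T,ct(*u),.085).round(4).tolist() for u in((101,411),(287,436))])
print('foot',[atz(T,ct(*u),.012).round(4).tolist() for u in((108,474),(290,499),(307,390))])
print('turq',atz(T,(187,203),.1),'blue',atz(T,(217,253),.1),'brush',[atz(T,ct(*u),.02).round(3).tolist() for u in((410,487),(490,487),(445,435))],'case',[atz(T,ct(*u),.016).round(3).tolist() for u in((535,475),(692,443),(703,490),(550,526))])
print('jar',atz(T,(397,236),.05),'glass',atz(T,ct(150,140),.09))
```

```text
box [ 0.6591  0.0345  0.0897 -0.0786  1.0397]
[[0.3, -0.4], [-0.4, -0.8], [0.1, -1.4], [-0.1, -1.7], [-0.1, -0.5], [0.1, -0.5], [0.4, -0.6], [-3.6, -1.0], [-0.6, -1.0], [-0.7, -1.1], [-0.9, -1.0], [-1.2, 0.3]]
hinge,edge [[0.5808 0.0274 0.03  ]
 [0.6249 0.0314 0.173 ]] Rz 0.08966301022622683
[[0.5124, 0.3497, 0.152], [0.504, 0.2977, 0.152], [0.4537, 0.3578, 0.152], [0.4481, 0.3047, 0.152]] [0.4795 0.3275 0.152 ]
[0.4816 0.3271 0.152 ]
panel [[0.4866, 0.3796, 0.085], [0.4683, 0.2445, 0.085]]
foot [[0.4451, 0.3908, 0.012], [0.426, 0.2519, 0.012], [0.5091, 0.2402, 0.012]]
turq [0.49898588 0.45754644 0.1       ] blue [0.35664461 0.36746098 0.1       ] brush [[0.435, 0.16, 0.02], [0.435, 0.1, 0.02], [0.474, 0.134, 0.02]] case [[0.444, 0.066, 0.016], [0.468, -0.053, 0.016], [0.432, -0.061, 0.016], [0.405, 0.055, 0.016]]
jar [ 0.4057076 -0.1499177  0.05     ] glass [0.68577587 0.34793955 0.09      ]
```

{"fn": "move_arm", "kwargs": {
  "moves": [0.215, -0.516, 0, -1.086, 0, 0.215, -0.516, 0, -1.086, 0, 0.215, -0.516, 0, -1.086, 0, 0.215, -0.516, 0, -1.086, 0, 0.215, -0.516, 0, -1.086, 0, 0.215, -0.516, 0, -1.086, 0, 0.215, -0.516, 0, -1.086, 0, 0.215, -0.516, 0, -1.086, 0, 0.215, -0.516, 0, -1.086, 0, 0.215, -0.516, 0, -1.086, 0, 0.215, -0.516, 0, -1.086, 0, 0.215, -0.516, 0, -1.086, 0],
  "newtons": 30
}}

```text
clock: 1.1
tcp_pos: [0.413, 0.0675, 0.2392]
orientation: [-0.0, 0.674, 0.738, 0.0]
wrist_force: [1.7, 0.8, 0.3]
finger_gap: 0.0002
grip_force: 0.0
```

{"fn": "move_arm", "kwargs": {
  "moves": [0.018, -0.045, 0, 0, 0, 0.018, -0.045, 0, 0, 0, 0.018, -0.045, -0.04, 0, 0, 0.018, -0.045, -0.08, 0, 0, 0.018, -0.045, -0.12, 0, 0, 0.018, -0.045, -0.125, 0, 0, 0.018, -0.045, -0.125, 0, 0]
}}

```text
clock: 1.68
tcp_pos: [0.4281, 0.025, 0.1123]
orientation: [-0.003, 0.674, 0.739, -0.002]
wrist_force: [-0.7, -0.0, 0.8]
finger_gap: 0.0002
grip_force: 0.0
```

{"fn": "move_arm", "kwargs": {
  "moves": [0.015, 0, 0, 0, 0, 0.03, 0, 0.002, 0, 0, 0.045, 0, 0.005, 0, 0, 0.06, 0, 0.008, 0, 0, 0.075, 0.002, 0.011, 0, 0, 0.09, 0.002, 0.014, 0, 0, 0.105, 0.004, 0.018, 0, 0, 0.12, 0.004, 0.021, 0, 0, 0.13, 0.006, 0.024, 0, 0, 0.14, 0.006, 0.026, 0, 0, 0.147, 0.006, 0.026, 0, 0]
}}

```text
clock: 2.6
tcp_pos: [0.5813, 0.0314, 0.1458]
orientation: [0.003, 0.674, 0.739, 0.003]
wrist_force: [-0.5, 1.2, 7.0]
finger_gap: 0.0001
grip_force: 3.0
```

{"fn": "move_arm", "kwargs": {
  "moves": [0.003, 0, 0, 0, 0, 0.006, 0.001, 0, 0, 0, 0.009, 0.001, 0, 0, 0, 0.012, 0.001, 0, 0, 0, 0.012, 0.001, 0, 0, 0]
}}

```text
clock: 3.02
tcp_pos: [0.5912, 0.0316, 0.1416]
orientation: [0.001, 0.674, 0.739, 0.001]
wrist_force: [0.8, 0.3, 6.1]
finger_gap: -0.0002
grip_force: 2.6
```

Run:
```python
from h import *
a=save('scene','s1.png');b=save('top','t1.png')
z=lambda p,x,y,w,h,s:cv2.resize(p[y:y+h,x:x+w],(w*s,h*s),interpolation=cv2.INTER_CUBIC)
o=np.vstack([z(a['pixels'],250,110,200,75*2,4)[:600]])
o=np.hstack([z(a['pixels'],270,100,133,150,3),z(b['pixels'],270,100,133,150,3)])
cv2.imwrite('pics/c3.png',o[:,:,::-1]);print(env.get_state()['wrist_force'])
```

```text
[0.86767761 0.63314975 5.91961566]
```

View pics/c3.png

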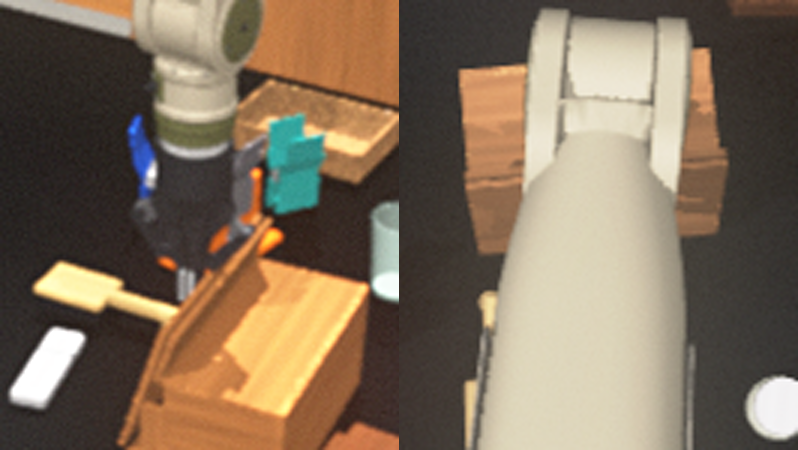

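The drop front is nearly shut, but the gripper's knuckle rests on the top edge, giving the 6 N upward force. I back off, raise the tool and push near the free edge.

{"fn": "move_arm", "kwargs": {
  "moves": [-0.015, 0, 0, 0, 0, -0.015, 0, 0.025, 0, 0, -0.015, 0, 0.025, 0, 0, -0.005, 0, 0.025, 0, 0, 0.005, 0, 0.025, 0, 0, 0.01, 0, 0.025, 0, 0, 0.013, 0.001, 0.025, 0, 0, 0.013, 0.001, 0.025, 0, 0]
}}

```text
clock: 3.78
tcp_pos: [0.6018, 0.0316, 0.1649]
orientation: [-0.001, 0.674, 0.738, -0.002]
wrist_force: [-4.0, -2.7, 2.2]
finger_gap: -0.0001
grip_force: 2.5
```

{"fn": "move_arm", "kwargs": {
  "moves": [0.003, 0, 0, 0, 0, 0.006, 0, 0, 0, 0, 0.006, 0, 0, 0, 0]
}}

```text
clock: 4.03
tcp_pos: [0.6023, 0.0316, 0.1649]
orientation: [-0.004, 0.674, 0.738, -0.005]
wrist_force: [-19.5, -4.8, 12.9]
finger_gap: -0.0002
grip_force: 11.4
```

{"fn": "move_arm", "kwargs": {
  "moves": [-0.03, 0, 0.0, 0, 0, -0.04, 0, 0.04, 0, 0, -0.06, 0.03, 0.08, -0.1, 0.0854, -0.127, 0.296, 0.095, -0.225, 0.0854, -0.127, 0.296, 0.095, -0.225, 0.0854, -0.127, 0.296, 0.095, -0.225, 0.0854, -0.127, 0.296, 0.095, -0.225, 0.0854, -0.127, 0.296, 0.095, -0.225, 0.0854, -0.127, 0.296, 0.095, -0.225, 0.0854, -0.127, 0.296, 0.095, -0.225, 0.0854, -0.127, 0.296, 0.095, -0.225, 0.0854, -0.127, 0.296, 0.095, -0.225, 0.0854]
}}

```text
clock: 5.03
tcp_pos: [0.4811, 0.3304, 0.26]
orientation: [0.0, 0.752, 0.66, -0.0]
wrist_force: [-0.7, 0.7, -0.5]
finger_gap: 0.0856
grip_force: 0.0
```

Run:
```python
from h import *
a=save('scene','s2.png');b=save('top','t2.png');w=save('wrist','w2.png')
z=lambda p,x,y,w,h,s:cv2.resize(p[y:y+h,x:x+w],(w*s,h*s),interpolation=cv2.INTER_CUBIC)
o=np.hstack([z(a['pixels'],300,150,100,100,4),z(b['pixels'],285,110,100,100,4)])
o2=cv2.resize(w['pixels'],(320,200));o3=np.zeros((200,800,3),np.uint8);o3[:,:320]=o2
o3[:,320:720]=z(b['pixels'],205,180,100,50,4)
cv2.imwrite('pics/c4.png',np.vstack([o,o3])[:,:,::-1]);s=env.get_state();print(s['tcp_pos'],s['orientation'],s['wrist_force'])
```

```text
[0.48214891 0.32755211 0.25993739] [ 1.47530448e-04  7.53167533e-01  6.57828613e-01 -4.01885702e-04] [-0.00555037 -0.13433512 -0.76460115]
```

View pics/c4.png

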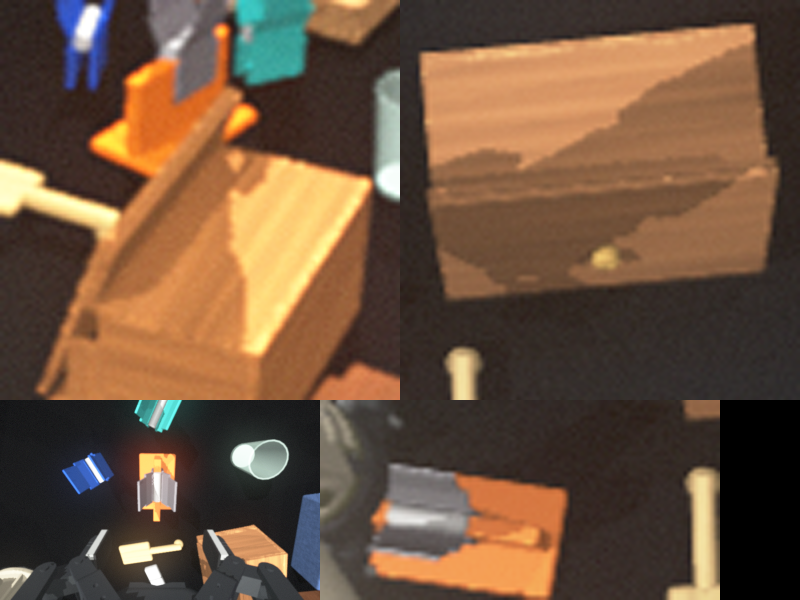

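The drop front now lies against the lip. Scene crop corners are (235,90) and (95,240), and the top crop strip runs (430,190) to (775,170). The wrist view shows the grey clip centred between the fingers, so I descend and squeeze.

{"fn": "move_arm", "kwargs": {
  "moves": [-0.001, 0, -0.035, 0, 0.0854, -0.001, 0, -0.07, 0, 0.0854, -0.001, 0, -0.105, 0, 0.0854, -0.001, 0, -0.125, 0, 0.0854, -0.001, 0, -0.134, 0, 0.0854, -0.001, 0, -0.134, 0, 0.0854, -0.001, 0, -0.134, 0, 0.02, -0.001, 0, -0.134, 0, 0.02, -0.001, 0, -0.134, 0, 0.02, -0.001, 0, -0.134, 0, 0.02, -0.001, 0, -0.134, 0, 0.02, -0.001, 0, -0.134, 0, 0.02],
  "newtons": 35
}}

```text
clock: 6.18
tcp_pos: [0.4824, 0.3301, 0.1321]
orientation: [0.0, 0.753, 0.658, 0.004]
wrist_force: [-5.9, -0.9, 19.8]
finger_gap: 0.031
grip_force: 33.3
```

Run:
```python
from h import *
T=load('t2');S=load('s2')
p=(.6591,.0345,.0897);c,s=np.cos(p[2]),np.sin(p[2])
B=lambda L:np.array([p[0]+c*L[0]-s*L[1],p[1]+s*L[0]+c*L[1],L[2]])
o=[-.0786+.0443-.0067,0,.175]
for y in(.12,-.12):
    X=B([o[0],y,o[2]]);print(proj(T,X).round(1),proj(S,X).round(1))
K=B([-.0786+.06*np.sin(.3)-.03,0,.03+.06*np.cos(.3)+.01]);print('knob',proj(T,K),'meas',285+(605-400)/4,110+258/4)
print('door strip meas T',(292.5,159),(379.5,153),'S',(358.5,172.5),(323.7,210))
print(env.get_state()['tcp_pos'],env.get_state()['finger_gap'])
```

```text
[[292.3 160.6]] [[356.9 171. ]]
[[379.8 152.7]] [[324.1 210.8]]
knob [[337.21126954 178.92097796]] meas 336.25 174.5
door strip meas T (292.5, 159) (379.5, 153) S (358.5, 172.5) (323.7, 210)
[0.48237463 0.33009273 0.13207047] 0.031042307807522297
```

{"fn": "move_arm", "kwargs": {
  "moves": [0, 0, 0.03, 0, 0.02, 0, 0, 0.06, 0, 0.02, 0, 0, 0.1, 0, 0.02, 0, 0, 0.14, 0, 0.02, 0, 0, 0.175, 0, 0.02, 0.035, -0.074, 0.175, 0.06, 0.02, 0.07, -0.148, 0.175, 0.11, 0.02, 0.105, -0.222, 0.175, 0.17, 0.02, 0.13, -0.28, 0.175, 0.225, 0.02, 0.135, -0.296, 0.175, 0.225, 0.02, 0.135, -0.296, 0.175, 0.225, 0.02, 0.135, -0.296, 0.175, 0.225, 0.02],
  "newtons": 40
}}

```text
clock: 7.18
tcp_pos: [0.6032, 0.0614, 0.3035]
orientation: [0.001, 0.674, 0.739, 0.001]
wrist_force: [1.6, -0.2, -0.6]
finger_gap: 0.0307
grip_force: 42.7
```

Run:
```python
from h import *
a=save('scene','s3.png');w=save('wrist','w3.png')
z=lambda p,x,y,w,h,s:cv2.resize(p[y:y+h,x:x+w],(w*s,h*s),interpolation=cv2.INTER_CUBIC)
o=np.hstack([z(a['pixels'],300,100,100,150,4),cv2.resize(w['pixels'][:,120:520],(400,400))[:400].repeat(1,0) if 0 else np.vstack([cv2.resize(w['pixels'][:,120:520],(400,400)),np.zeros((200,400,3),np.uint8)])])
cv2.imwrite('pics/c5.png',o[:,:,::-1]);s=env.get_state();print(s['tcp_pos'],s['orientation'],s['wrist_force'],s['finger_gap'])
```

```text
[0.60498771 0.05739265 0.30226951] [1.97140597e-03 6.76913816e-01 7.36059531e-01 4.07165788e-04] [ 0.56655749  0.71297397 -1.66458433] 0.030383715188548658
```

View pics/c5.png

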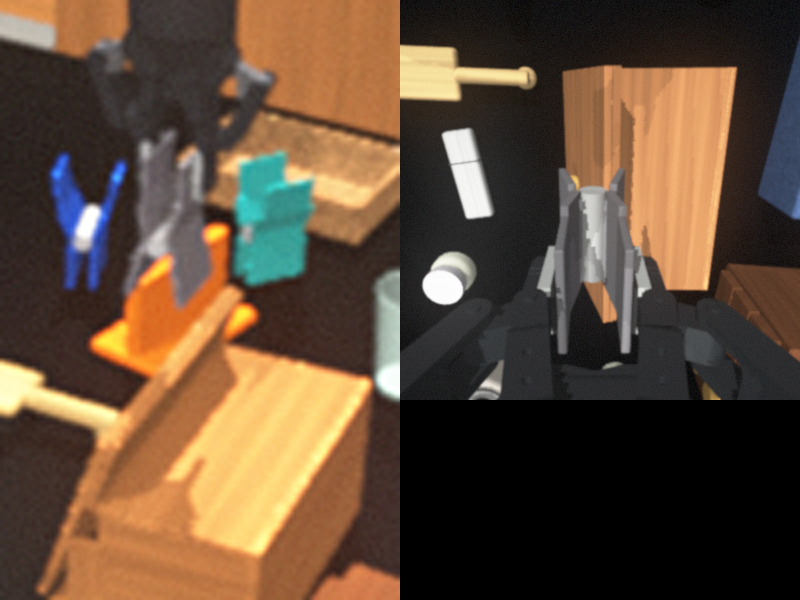

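The clip is held squeezed above the box and the holder is empty. In the wrist view, the edge strip's far end is at about picture (607..622,66). I check that against the box pose.

Run:
```python
from h import *
W=load('w3')
p=(.6591,.0345,.0897);c,s=np.cos(p[2]),np.sin(p[2])
B=lambda L:np.array([p[0]+c*L[0]-s*L[1],p[1]+s*L[0]+c*L[1],L[2]])
e=-.0786+.0443
for n,L in dict(front=[e-.0067,.12,.175],mid=[e,.12,.173],back=[e+.0067,.12,.171],roofback=[.08,.12,.122],roofbacknear=[.08,-.12,.122],frontnear=[e-.0067,-.12,.175]).items(): print(n,proj(W,B(L)).round(1))
o=cv2.resize(W['pixels'][50:110,260:460],None,fx=4,fy=4,interpolation=cv2.INTER_CUBIC)
o2=cv2.resize(W['pixels'][270:345,270:470],None,fx=4,fy=4,interpolation=cv2.INTER_CUBIC)
cv2.imwrite('pics/c6.png',np.vstack([o,o2])[:,:,::-1])
```

```text
front [[325.7  66.4]]
mid [[334.3  66.4]]
back [[342.8  66.5]]
roofback [[455.6  68.3]]
roofbacknear [[425.9 289.5]]
frontnear [[323.6 322.5]]
```

View pics/c6.png

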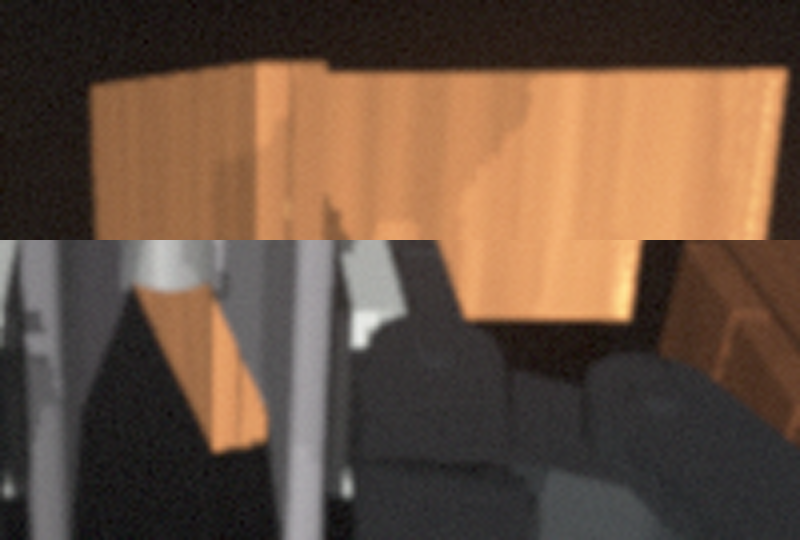

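The box pose agrees with the wrist view to about 1 px, and the strip is 14 mm wide, so the front is shut. Now I align over the edge.

{"fn": "move_arm", "kwargs": {
  "moves": [0.017, -0.022, 0, 0, 0.02, 0.017, -0.022, -0.02, 0, 0.02, 0.017, -0.022, -0.03, 0, 0.02, 0.017, -0.022, -0.03, 0, 0.02, 0.017, -0.022, -0.03, 0, 0.02]
}}

```text
clock: 7.7
tcp_pos: [0.6184, 0.0422, 0.2714]
orientation: [-0.001, 0.674, 0.739, -0.0]
wrist_force: [0.2, -1.0, -0.6]
finger_gap: 0.0304
grip_force: 42.7
```

Run:
```python
from h import *
s=env.get_state();w=save('wrist','w4.png');s=env.get_state();print(s['tcp_pos'],s['orientation'],s['wrist_force'],s['finger_gap'])
q=s['orientation'];print(np.arctan2(2*q[2]**2-1,2*q[1]*q[2]))
```

```text
[0.6187936  0.04225997 0.27210671] [-1.00978498e-05  6.73776862e-01  7.38934861e-01  1.02832062e-04] [ 0.55066061  0.86933181 -1.54357026] 0.030569879156257
0.09217994871233837
```

{"fn": "move_arm", "kwargs": {
  "moves": [0.0042, -0.008, 0, 0, 0.02, 0.0042, -0.008, -0.015, 0, 0.02, 0.0042, -0.008, -0.03, 0, 0.02, 0.0042, -0.008, -0.037, 0, 0.02, 0.0042, -0.008, -0.037, 0, 0.02, 0.0042, -0.008, -0.037, 0, 0.02]
}}

```text
clock: 8.25
tcp_pos: [0.6235, 0.0333, 0.2348]
orientation: [0.0, 0.674, 0.739, 0.0]
wrist_force: [0.1, -0.2, 0.3]
finger_gap: 0.0306
grip_force: 42.6
```

{"fn": "move_arm", "kwargs": {
  "moves": [0, 0, -0.003, 0, 0.02, 0, 0, -0.006, 0, 0.02, 0, 0, -0.008, 0, 0.02, 0, 0, -0.008, 0, 0.02]
}}

```text
clock: 8.58
tcp_pos: [0.6235, 0.0333, 0.2261]
orientation: [-0.0, 0.674, 0.739, -0.0]
wrist_force: [-0.2, 0.2, -0.6]
finger_gap: 0.0306
grip_force: 42.6
```

No contact yet, as expected. I keep descending in small steps.

{"fn": "move_arm", "kwargs": {
  "moves": [0, 0, -0.002, 0, 0.02, 0, 0, -0.004, 0, 0.02, 0, 0, -0.004, 0, 0.02]
}}

```text
clock: 8.83
tcp_pos: [0.6234, 0.0333, 0.2219]
orientation: [-0.0, 0.674, 0.739, -0.0]
wrist_force: [-0.6, -0.4, -1.6]
finger_gap: 0.0305
grip_force: 42.6
```

{"fn": "move_arm", "kwargs": {
  "moves": [0, 0, -0.0015, 0, 0.02, 0, 0, -0.003, 0, 0.02, 0, 0, -0.003, 0, 0.02]
}}

```text
clock: 9.08
tcp_pos: [0.6242, 0.0333, 0.2212]
orientation: [0.001, 0.674, 0.739, 0.001]
wrist_force: [-1.1, -0.3, 5.9]
finger_gap: 0.0303
grip_force: 43.8
```

Contact came at 0.221, where a seated pivot puts it. I press to about 15 N and look at the jaws before letting go.

{"fn": "move_arm", "kwargs": {
  "moves": [0, 0, -0.001, 0, 0.02, 0, 0, -0.002, 0, 0.02, 0, 0, -0.002, 0, 0.02]
}}

```text
clock: 9.33
tcp_pos: [0.6245, 0.0332, 0.221]
orientation: [0.002, 0.674, 0.739, 0.002]
wrist_force: [-4.1, -0.0, 14.0]
finger_gap: 0.0305
grip_force: 45.4
```

Run:
```python
from h import *
a=save('scene','s5.png');w=save('wrist','w5.png')
z=lambda p,x,y,w,h,s:cv2.resize(p[y:y+h,x:x+w],(w*s,h*s),interpolation=cv2.INTER_CUBIC)
o=np.hstack([z(a['pixels'],300,120,66,100,6),z(w['pixels'],240,100,200,300,2)])
cv2.imwrite('pics/c7.png',o[:600,:,::-1]);s=env.get_state();print(s['tcp_pos'],s['wrist_force'],s['ft_torque'],s['grip_force'])
```

```text
[0.62451289 0.0332297  0.22100441] [-2.81113258  0.45113456 14.02907674] [ 0.11158006  0.81566177 -0.00171539] 45.33962309360504
```

View pics/c7.png

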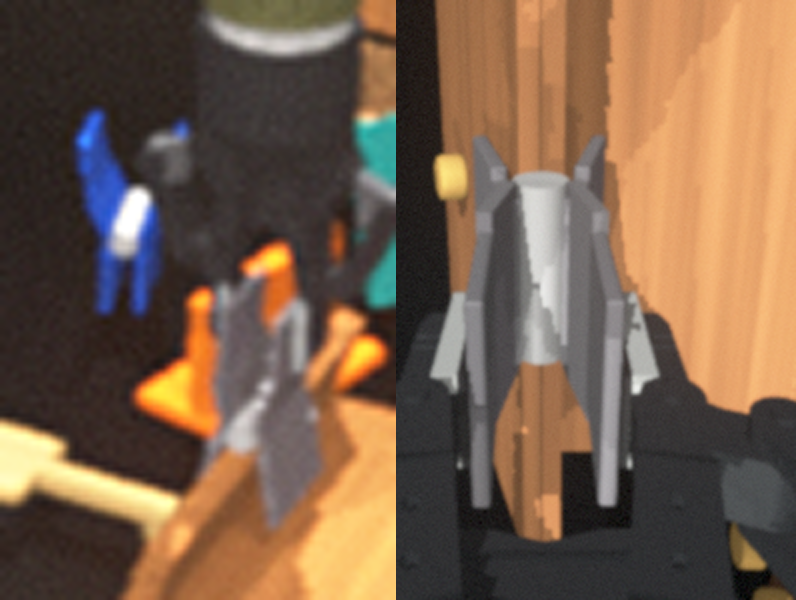

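The clip straddles the edge: its barrel is on the strip at (540,350), the front jaw is outside, and the back jaw is behind the lip at (295,480). Now I let go gradually, pressing down and following the tilt towards +x.

{"fn": "move_arm", "kwargs": {
  "moves": [0.001, 0, -0.001, 0, 0.034, 0.003, 0, -0.002, 0, 0.038, 0.005, 0, -0.003, 0, 0.042, 0.007, 0.001, -0.004, 0, 0.046, 0.009, 0.001, -0.004, 0, 0.05, 0.011, 0.001, -0.005, 0, 0.054]
}}

```text
clock: 9.93
tcp_pos: [0.6351, 0.0344, 0.2125]
orientation: [0.0, 0.674, 0.739, 0.001]
wrist_force: [-0.1, 0.7, 1.3]
finger_gap: 0.054
grip_force: 3.8
```

{"fn": "move_arm", "kwargs": {
  "moves": [0.002, 0, 0, 0, 0.065, 0.003, 0, 0, 0, 0.0854, 0.003, 0, 0, 0, 0.0854, 0.003, 0, 0, 0, 0.0854]
}}

```text
clock: 10.27
tcp_pos: [0.6374, 0.0344, 0.2121]
orientation: [-0.0, 0.674, 0.739, -0.0]
wrist_force: [-0.1, 0.1, -0.3]
finger_gap: 0.0852
grip_force: 0.0
```

Run:
```python
from h import *
a=save('scene','s6.png');w=save('wrist','w6.png')
z=lambda p,x,y,w,h,s:cv2.resize(p[y:y+h,x:x+w],(w*s,h*s),interpolation=cv2.INTER_CUBIC)
o=np.hstack([z(a['pixels'],300,120,66,100,6),z(w['pixels'],240,100,200,300,2)])
cv2.imwrite('pics/c8.png',o[:600,:,::-1]);s=env.get_state();print(s['tcp_pos'],s['wrist_force'],s['ft_torque'],s['grip_force'],s['finger_gap'])
```

```text
[0.63739188 0.03431488 0.21227458] [0.3778341  0.16695273 0.19191001] [ 0.01429289  0.01504887 -0.00951841] 0.0 0.08520774875455588
```

View pics/c8.png

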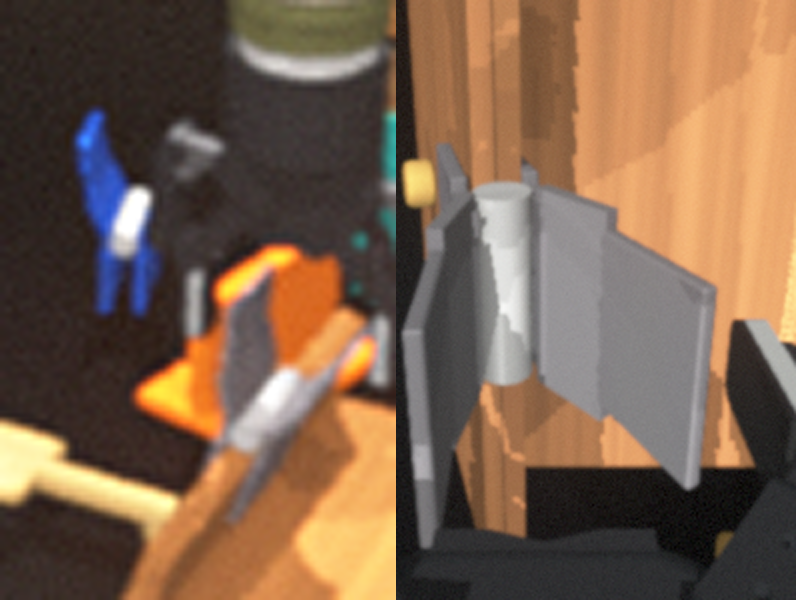

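The jaws now pinch front and lip, the clip leans with the slope, and the fingers are clear of it. The barrel's near end is at (505,372) in the wrist crop and (245,430) in the scene crop. I check its seating height.

Run:
```python
from h import *
W=load('w6');S=load('s6')
p=(.6591,.0345,.0897);c,s=np.cos(p[2]),np.sin(p[2])
B=lambda L:np.array([p[0]+c*L[0]-s*L[1],p[1]+s*L[0]+c*L[1],L[2]])
e=-.0786+.0443
for h in(.008,.012):
  for y in(.03,-.03):
    X=B([e+h*np.sin(.3),y,.173+h*np.cos(.3)]);print(h,y,proj(W,X).round(1),proj(S,X).round(1))
u=(240+(506-396)/2,100+372/2);v=(300+245/6,120+432/6)
X,g=tri(W,u,S,v);print(u,v,X.round(4),g)
d=X-B([0,0,0]);L=np.array([c*d[0]+s*d[1],-s*d[0]+c*d[1],d[2]]);r=L-[e,0,.173]
print('box frame',L.round(4),'edge x,z',r[0]*np.cos(.3)-r[2]*np.sin(.3),r[0]*np.sin(.3)+r[2]*np.cos(.3))
```

```text
0.008 0.03 [[295.8 192.2]] [[348.4 183.9]]
0.008 -0.03 [[297.3 285.4]] [[340.3 193.8]]
0.012 0.03 [[297.6 194.5]] [[348.8 182.9]]
0.012 -0.03 [[299.  289.2]] [[340.7 192.8]]
(295.0, 286.0) (340.8333333333333, 192.0) [0.6292 0.0047 0.1852] 0.0013031509321779148
box frame [-0.0324 -0.027   0.1852] edge x,z -0.001825626785240599 0.012229078184556007
```

The seating is ambiguous: it may have ridden up about 3 mm. I withdraw, turn the closed fingers so they fit between the handles, and press on the barrel. The contact height will show the seating.

{"fn": "move_arm", "kwargs": {
  "moves": [0.005, 0, 0, 0, 0.0854, 0.005, 0, 0.03, 0, 0.0854, 0.005, 0, 0.07, 0, 0.0854, 0.005, 0, 0.11, 0, 0.0854, 0, 0, 0.11, 0.12, 0.0, 0, 0, 0.11, 0.24, 0.0, 0, 0, 0.11, 0.36, 0.0, 0, 0, 0.11, 0.48, 0.0, 0, 0, 0.11, 0.6, 0.0, 0, 0, 0.11, 0.72, 0.0, 0, 0, 0.11, 0.84, 0.0, 0, 0, 0.11, 0.96, 0.0]
}}

```text
clock: 11.37
tcp_pos: [0.6378, 0.0343, 0.3224]
orientation: [0.0, 0.254, 0.967, 0.0]
wrist_force: [0.1, -0.3, 0.9]
finger_gap: -0.0004
grip_force: 0.0
```

{"fn": "move_arm", "kwargs": {
  "moves": [0, 0, 0, 0.12, 0.0, 0, 0, 0, 0.24, 0.0, 0, 0, 0, 0.36, 0.0, 0, 0, 0, 0.48, 0.0, 0, 0, 0, 0.61, 0.0, -0.006, -0.003, 0, 0.61, 0, -0.006, -0.003, 0, 0.61, 0]
}}

```text
clock: 11.95
tcp_pos: [0.6309, 0.0309, 0.3225]
orientation: [-0.0, -0.043, 0.999, -0.0]
wrist_force: [0.2, 0.6, 0.1]
finger_gap: -0.0004
grip_force: 0.0
```

Run:
```python
from h import *
w=save('wrist','w7.png');b=save('scene','s7.png')
z=lambda p,x,y,w,h,s:cv2.resize(p[y:y+h,x:x+w],(w*s,h*s),interpolation=cv2.INTER_CUBIC)
cv2.imwrite('pics/c9.png',np.hstack([z(b['pixels'],320,130,50,75,8),z(w['pixels'],220,0,200,300,2)])[:600,:,::-1]);s=env.get_state();print(s['tcp_pos'],s['orientation'],s['finger_gap'])
X=s['tcp_pos']+[0,0,-.008]
for z_ in(.292,.2,.19):print(z_,proj(w,[X[0],X[1],z_]).round(1))
```

```text
[0.63135408 0.03113765 0.32258664] [ 1.53584602e-04 -4.35492772e-02  9.99051268e-01  3.35804520e-05] 0.0002449967700296985
0.292 [[314.1 241. ]]
0.2 [[314.2 190.5]]
0.19 [[314.2 186.9]]
```

View pics/c9.png

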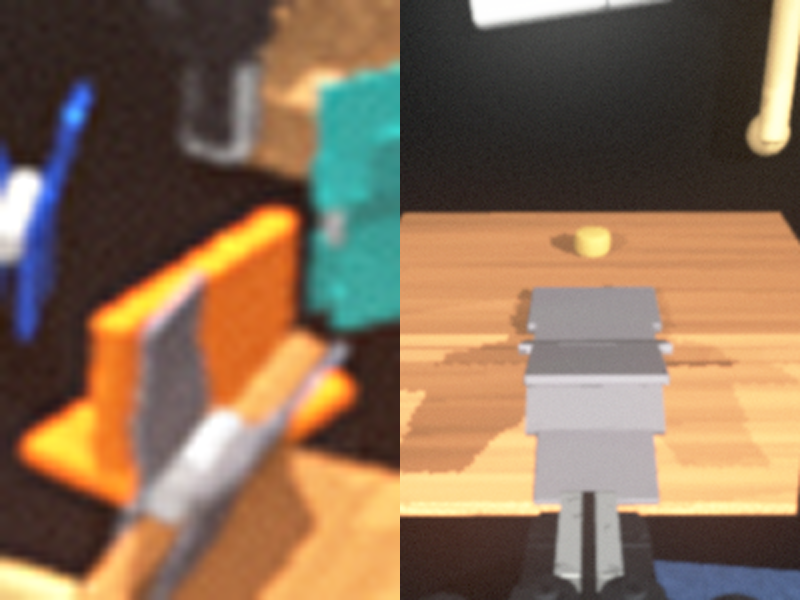

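{"fn": "move_arm", "kwargs": {
  "moves": [0.002, 0, -0.03, 0, 0, 0.002, 0, -0.06, 0, 0, 0.002, 0, -0.08, 0, 0, 0.002, 0, -0.1, 0, 0, 0.002, 0, -0.112, 0, 0, 0.002, 0, -0.115, 0, 0, 0.002, 0, -0.115, 0, 0]
}}

```text
clock: 12.63
tcp_pos: [0.6329, 0.0313, 0.2064]
orientation: [-0.001, -0.044, 0.999, 0.0]
wrist_force: [0.5, -0.9, 0.3]
finger_gap: 0.0001
grip_force: 0.0
```

{"fn": "move_arm", "kwargs": {
  "moves": [0, 0, -0.002, 0, 0, 0, 0, -0.004, 0, 0, 0, 0, -0.004, 0, 0]
}}

```text
clock: 12.88
tcp_pos: [0.6341, 0.0312, 0.2041]
orientation: [0.001, -0.045, 0.999, -0.0]
wrist_force: [0.1, 0.5, 1.4]
finger_gap: 0.0
grip_force: 0.0
```

{"fn": "move_arm", "kwargs": {
  "moves": [0, 0, -0.002, 0, 0, 0, 0, -0.003, 0, 0, 0, 0, -0.003, 0, 0]
}}

```text
clock: 13.13
tcp_pos: [0.6336, 0.0313, 0.2005]
orientation: [0.0, -0.045, 0.999, -0.0]
wrist_force: [0.2, -0.2, 1.2]
finger_gap: 0.0001
grip_force: 0.2
```

{"fn": "move_arm", "kwargs": {
  "moves": [0, 0, -0.001, 0, 0, 0, 0, -0.002, 0, 0, 0, 0, -0.002, 0, 0]
}}

```text
clock: 13.38
tcp_pos: [0.6338, 0.0313, 0.1985]
orientation: [0.0, -0.045, 0.999, 0.0]
wrist_force: [-0.5, 1.0, 1.8]
finger_gap: -0.0002
grip_force: 0.6
```

{"fn": "move_arm", "kwargs": {
  "moves": [0, 0, -0.001, 0, 0, 0, 0, -0.002, 0, 0, 0, 0, -0.002, 0, 0]
}}

```text
clock: 13.63
tcp_pos: [0.6346, 0.0313, 0.198]
orientation: [0.002, -0.045, 0.999, -0.0]
wrist_force: [0.8, 0.3, 6.9]
finger_gap: 0.0001
grip_force: 3.4
```

{"fn": "move_arm", "kwargs": {
  "moves": [0, 0, -0.001, 0, 0, 0, 0, -0.002, 0, 0, 0, 0, -0.003, 0, 0, 0, 0, -0.003, 0, 0]
}}

```text
clock: 13.97
tcp_pos: [0.6344, 0.0312, 0.1966]
orientation: [0.002, -0.045, 0.999, -0.0]
wrist_force: [-3.4, 0.1, 14.4]
finger_gap: -0.0002
grip_force: 7.3
```

{"fn": "move_arm", "kwargs": {
  "moves": [0, 0, -0.001, 0, 0, 0, 0, -0.002, 0, 0, 0, 0, -0.002, 0, 0]
}}

```text
clock: 14.22
tcp_pos: [0.6345, 0.0312, 0.1962]
orientation: [0.003, -0.045, 0.999, -0.0]
wrist_force: [-4.7, -0.5, 21.2]
finger_gap: 0.0005
grip_force: 11.3
```

{"fn": "move_arm", "kwargs": {
  "moves": [0, 0, -0.001, 0, 0, 0, 0, -0.002, 0, 0, 0, 0, -0.002, 0, 0]
}}

```text
clock: 14.47
tcp_pos: [0.6346, 0.0312, 0.1961]
orientation: [0.004, -0.045, 0.999, -0.001]
wrist_force: [-8.1, 0.6, 30.9]
finger_gap: -0.0001
grip_force: 15.8
```

{"fn": "move_arm", "kwargs": {
  "moves": [0, 0, 0.01, 0, 0, 0, 0, 0.04, 0, 0, 0, 0, 0.08, 0, 0, 0, 0, 0.12, 0, 0, -0.04, 0, 0.13, 0, 0, -0.08, 0, 0.13, 0, 0, -0.12, 0, 0.13, 0, 0, -0.12, 0, 0.13, 0, 0]
}}

```text
clock: 15.13
tcp_pos: [0.5049, 0.0322, 0.3183]
orientation: [-0.004, -0.045, 0.999, 0.001]
wrist_force: [-0.5, 0.6, 0.2]
finger_gap: 0.0003
grip_force: 0.0
```

Run:
```python
from h import *
w=save('wrist','w8.png');b=save('scene','s8.png');t=save('top','t8.png')
z=lambda p,x,y,w,h,s:cv2.resize(p[y:y+h,x:x+w],(w*s,h*s),interpolation=cv2.INTER_CUBIC)
cv2.imwrite('pics/c10.png',np.hstack([z(b['pixels'],300,130,100,150,4),cv2.resize(z(b['pixels'],320,130,50,75,8),(400,600))])[:600,:,::-1]);s=env.get_state();print(s['tcp_pos'],s['wrist_force'])
```

```text
[0.51337853 0.0313128  0.3196437 ] [-0.143601   -0.52585623  0.37149761]
```

View pics/c10.png

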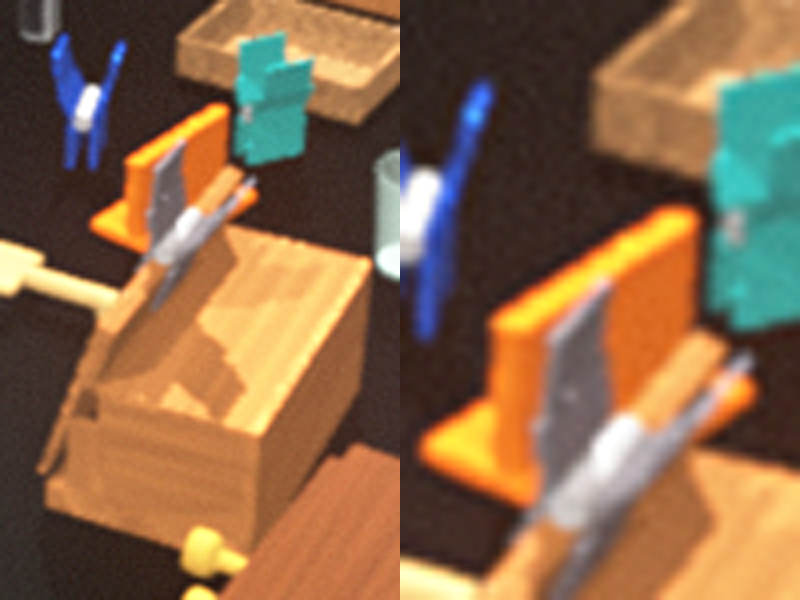

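The picture shows the clip handles-up in the middle of the edge, at (185,220) in the left crop. Its barrel sits lower than before and rests on the edge, the drop front is shut, and the other things in view are in place.

```bash
python3 -c "
from workcell import env
print(env.hand_in())"
```

```text
the job is handed in; nothing more can be done
None
```

The drop front is shut and the grey clip is on the middle of the top front edge, handles up, pinching front and lip together. It had ridden up as I let go, so I pressed it back down until it seated. Nothing else was touched, and the job was handed in at about 15 s on the robot clock; no verdict came back.

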